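# Open the filler of a hydraulic power pack

### The job

Unscrew the filler cap from the hydraulic power pack, following it up as the thread lifts it and never forcing, pulling or dragging it against the neck. Catch it in the fingers as it comes free, lift it off, and set it down gently, right way up, on the floor of the parts tray; disturb nothing else.

Things in the scene. Friction and masses are not known exactly. Their poses are not given: they have to be found in the camera images.
- power_pack: Hydraulic power pack fixed to the bench: grey steel tank, aluminium valve block, dark motor, in line along its +y. Origin on the bench straight below the filler axis, z up. Tank top at z 165 mm, reaching 90 mm to -x and +x, 85 mm to -y, 205 mm to +y; on it round the filler a flange 72 mm wide, top at z 169 mm. Nothing within 150 mm of the filler axis stands higher than the cap.
- filler (a point): Centre of the top of the filler neck (its rubber seal), 198 mm above the bench, inside the cap at the start. The neck is a vertical steel tube 29 mm tall with a steep two-start right-hand outside thread 40 mm in diameter.
- cap: Black fluted filler cap screwed on the neck: cylinder 54 mm wide, 38 mm tall, 70 to 130 g, flat top. Origin: centre of its lower edge, 3 mm above the flange at the start; z up its axis. Can be gripped at any yaw. Unscrews counter-clockwise seen from above, climbing as it turns, and its thread lets go after about one and a half turns; let go before that, it stays put.
- cap_top (a point): Centre of the cap's flat top, 38 mm above its origin, 210 mm above the bench at the start. The cap starts tight against the seal, hand-tight (under 0.3 N m), and has about 1 mm of play on the neck, so close the fingers on it softly. Pulling, pressing or dragging it against the neck with over 30 N damages it.
- tray: Open steel parts tray fixed to the bench, 180 mm (its x) by 200 mm (its y), 30 mm tall, walls and floor 4 mm thick, empty. Origin: centre of its underside, on the bench; z up.
- tray_in (a point): Centre of the tray's inner floor, 4 mm above the bench; clear floor 172 x 192 mm.
- filter: Bystander: white spin-on oil filter, 76 mm wide, 92 mm tall, loose, standing; origin at the centre of its foot.
- oil_bottle: Bystander: grey oil bottle, 72 mm wide, 200 mm tall, loose, standing; origin at the centre of its foot.
- spanner: Bystander: steel combination spanner 210 mm long along its x, 9 mm thick, loose, lying; origin under the middle of its shank.
There are look-alikes about, which are no part of the job. Several things have the shape of the cap; the one meant has the colours described above.

How it is judged:
By the outcome, as a careful person would: the job done as asked, in the order asked, and still so for the second after the job is handed in, with the robot touching nothing.
It also fails if it takes over 72 s, if anything falls off the work surface, if the arm or the gripper's body presses on something with over 40 N, if the wrist force passes 120 N, or if a joint passes its speed limit or range.

### The arm

A 6-joint arm with a two-finger parallel gripper is mounted at the origin on the work surface. World frame = base frame: x ahead of the robot, y to its left, z up, the work surface at z = 0. Lengths are in m, angles in rad, forces in N, time in s.
With the tool pointing down it reaches from about 0.3 to 0.775 m from the base axis. Payload 14.6 kg.
Tool frame: the origin (TCP) lies at the very end of the fingers, on their centre line; the grasp point (between the pads) lies 19 mm behind it (pinch_z is the distance from the TCP to the grasp point, in m); z points along the fingers, y is the direction in which the jaws open and shut (so a half turn about z gives the same grasp; the last joint's range is limited). The gripper opens to 94 mm and grips with 3 to 60 N. Pads are 16 mm wide; open, the fingers measure 119 mm over their backs; the gripper's body (75 mm by 177 mm) begins 78 mm behind the grasp point.
Start: joints at [1.171, 0.3, 1.521, -0, 1.321, -0.067], TCP at [0.18, 0.52, 0.205] pointing down, gripper open.
Joint ranges: [-3.03, 3.03], [-0.79, 2.21], [0.23, 2.52], [-1.04, 4.18], [0, 3.07], [-2.55, 2.55]. Speed limits (rad/s): [2.22, 2.22, 2.57, 3.14, 3.14, 3.14].

### API

Orientations are given as [roll, pitch, yaw] about the fixed x, y, z axes, in that order (R = Rz(yaw) Ry(pitch) Rx(roll)).
In Python, from station import get_obs, camera, hand_in, pinch_z gives the robot as it stands.
- The arm moves only by the tool servo_tool, never from a script. Its argument "moves" is a list that holds one entry, the list of rows, each a list of 7 numbers: the turn, a rotation vector about the tool's x, y, z normalised to -1 to 1, where 1 is pi/2 rad, then the shift along the tool's x, y, z normalised to -1 to 1, where 1 is 500 mm, then the closure, from 0 (fully open) to 1 (shut). In form: [[[rx, ry, rz, x, y, z, hand], ...]]. A call has 1 to 12 rows; each row is the pose to reach, as a shift and turn from the pose measured when the call began, along the tool's axes at that moment; what a row does not reach only later rows make up. A row lasts 1/12 s, in which the tool goes at most 41.7 mm and 7.16 degrees, less where a joint would pass 70% of its speed; a pose out of reach is approached as far as the arm can. A call with a number of a shift or a turn outside -1 to 1 is refused whole. A call with a gripper value outside its range is refused whole. The fingers move at their own pace and stop on an object; "squeeze" is the grip in N (left out, the last holds). Time passes only in rows, so rows that repeat a pose let the fingers close. It gives the time, the measured TCP pose, the force and the opening at its end, in the units of the state.
- get_obs(): the state, without advancing time (a new reading comes with each control period).
- camera(name): name is "side" or "top"; returns a dict with "color" (400x640x3 uint8, red, green, blue), "intrinsics" (3x3 intrinsics, pixels), "distortion" ([k1, k2, p1, p2, k3] as OpenCV has them; the pictures are not rectified), "rvec" (rotation vector, rad) and "tvec" (3), from world to camera coordinates, as OpenCV has them. Camera axes: x right, y down, z forward; pixel columns grow to the right and rows downward; lengths in m; the calibration is good to about 2 mm. A picture is of the moment at which its call begins. There is no depth.
- hand_in(): hands the job in, once; it reports no verdict.
The state is a dict: "time_s": time; "qpos": joint angles; "joint_vel": joint speeds; "tau": joint torques, N m; "ee_pos": TCP position; "eef_rot": TCP orientation; "force": force on the tool from outside, world axes, zero at the start; "moment": the same for the moment, N m; "grip_width": finger opening in m.
Only numpy, scipy, OpenCV 4.12 (cv2) and the standard library are available. Lean on these libraries where they do the work, as an engineer would, in place of code of your own. Each camera call takes 0.05 s, during which the arm holds its last target.

## Working session

There is one attempt and no reset: what is moved stays moved. The work goes in short steps, Python scripts to look and compute and a tool call to move; the robot and the scene stay as the last step left them, time stands still between calls to the robot, and variables do not carry over. Pictures are saved under pics/ and viewed, and the job is handed in when it is done.

Besides the shell and the picture viewer there is one more tool, called as name(argument=value, ...) on one line, values as JSON. servo_tool: Moves the arm, as the interface text tells. Scaled input: -1 to 1 covers 500 mm each way for a shift and pi/2 rad each way for a turn. Its arguments: {"type":"object","properties":{"moves":{"type":"array"},"squeeze":{"type":"number"}},"required":["moves"]}

```bash
ls; mkdir -p pics; python3 - <<'E'
from station import get_obs, camera, pinch_z
import cv2
print(get_obs(), pinch_z)
for n in("side","top"):
    c=camera(n); cv2.imwrite(f"pics/{n}0.png",c["color"][:,:,::-1]); print(n,c["intrinsics"],c["distortion"],c["rvec"],c["tvec"])
E
```

```text
pics
{'time_s': 0.0, 'qpos': array([ 1.17139422e+00,  3.00494264e-01,  1.52157569e+00,  2.56074502e-05,
        1.32069998e+00, -6.65950649e-02]), 'joint_vel': array([ 1.10227697e-04, -8.90748020e-04, -7.20331707e-04,  9.67798731e-05,
        2.12476571e-03,  6.00127091e-04]), 'tau': array([ 2.53852464e-03, -5.31813526e+01, -3.52729154e+01,  7.09502120e-02,
        2.46710074e-02, -9.68912400e-05]), 'ee_pos': array([0.17957572, 0.51958225, 0.20487591]), 'eef_rot': array([-3.14041963e+00, -1.03091712e-04,  2.80877920e+00]), 'force': array([-0.06835666, -0.45362688, -0.30049129]), 'moment': array([-0.00585167,  0.00320502,  0.04550199]), 'grip_width': 0.09415025713756624} 0.0188
side [[451.7266924    0.         319.44307684]
 [  0.         451.7266924  197.07032225]
 [  0.           0.           1.        ]] [-0.10887312  0.          0.          0.          0.        ] [ 2.09431033 -0.10117929  0.09355627] [-0.58271811  0.04277689  1.32796569]
top [[431.09152702   0.         317.93236371]
 [  0.         431.09152702 199.85219402]
 [  0.           0.           1.        ]] [0.00308061 0.         0.         0.         0.        ] [ 2.17337112 -2.15424493  0.14760336] [-0.16052016  0.59085815  1.21946035]
```

View pics/side0.png

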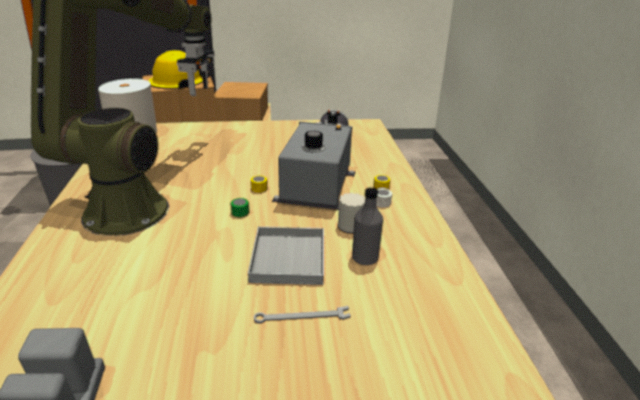

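View pics/top0.png

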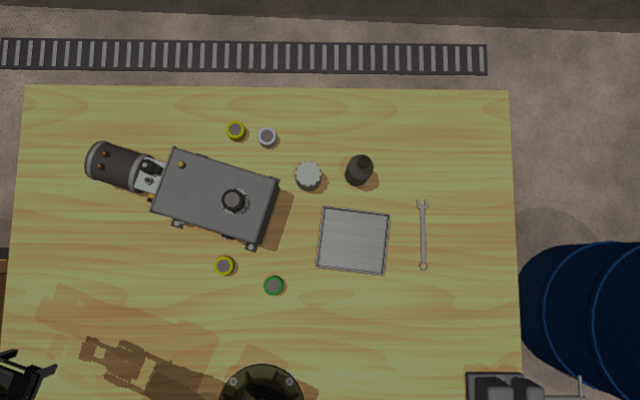

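The views show these cap-shaped things:
- **Black, on the tank:** side (314,138), top (233,201).
- **Yellow:** side (259,184) and (381,183), top (225,265) and (235,130).
- **Green:** side (240,208), top (274,285).
- **White:** side (384,198), top (267,136).

By the description it is the black one on the tank. I'll check that with a close crop and measure it.

```bash
cat > h.py <<'E'
import numpy as np,cv2
from station import get_obs,camera
from scipy.spatial.transform import Rotation as R
def ray(c,uv):
    p=cv2.undistortPoints(np.array([[uv]],float),c["intrinsics"],np.array(c["distortion"]))[0,0]
    M=cv2.Rodrigues(np.array(c["rvec"]))[0]; t=np.array(c["tvec"]).ravel()
    return -M.T@t, M.T@np.array([p[0],p[1],1.])
def onz(c,uv,z):
    o,d=ray(c,uv); return o+d*(z-o[2])/d[2]
def proj(c,P):
    return cv2.projectPoints(np.array(P,float).reshape(-1,3),np.array(c["rvec"]),np.array(c["tvec"]),c["intrinsics"],np.array(c["distortion"]))[0].reshape(-1,2)
E
python3 - <<'E'
from h import *
t=camera("top");s=camera("side")
a=cv2.resize(t["color"][165:240,190:280],None,fx=7,fy=7,interpolation=cv2.INTER_CUBIC)[:,:,::-1]
b=cv2.resize(s["color"][120:165,280:350],None,fx=8,fy=8,interpolation=cv2.INTER_CUBIC)[:,:,::-1]
cv2.imwrite("pics/ct.png",a);cv2.imwrite("pics/cs.png",b)
for n,c,(x0,y0,x1,y1) in(("top",t,(205,180,265,225)),("side",s,(298,124,332,156))):
    g=c["color"][y0:y1,x0:x1].max(2)
    for th in (25,35,45,55,65):
        m=(g<th).astype(np.uint8)
        k,l,st,ce=cv2.connectedComponentsWithStats(m)
        for i in range(1,k):
            if st[i,4]>40: print(n,th,st[i]+np.array([x0,y0,0,0,0]),ce[i]+[x0,y0])
print(onz(t,(233,200),.21),onz(s,(314,135),.21))
# tray corners
g=t["color"]
E
```

```text
top 35 [228 192  17  20  66] [239.09090909 204.09090909]
top 45 [222 190  23  23 183] [234.67213115 201.45355191]
top 55 [222 189  23  24 212] [234.58962264 201.31603774]
top 65 [222 189  27  25 254] [234.77165354 201.43307087]
side 25 [306 136  16  12 147] [313.10204082 141.54421769]
side 35 [306 134  16  14 177] [313.37288136 141.3559322 ]
side 45 [305 134  17  15 192] [313.359375 141.5     ]
side 55 [305 133  17  16 216] [313.07407407 141.59722222]
side 65 [305 133  17  17 228] [312.92982456 141.4254386 ]
[0.56844544 0.05967634 0.21      ] [0.57051514 0.0488966  0.21      ]
```

View pics/ct.png

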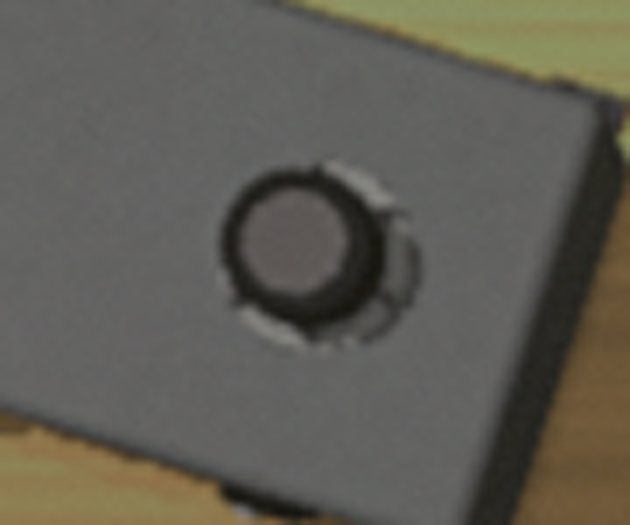

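View pics/cs.png

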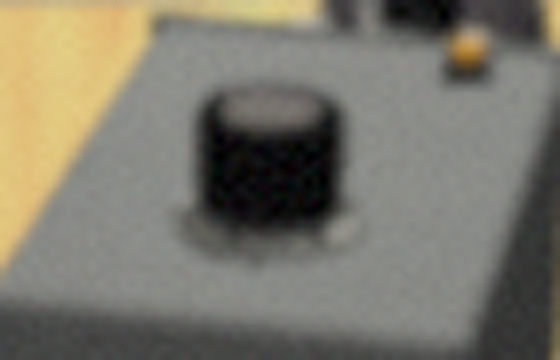

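```bash
python3 - <<'E'
from h import *
t=camera("top");s=camera("side")
# sub-pixel disc centroid: grey disc enclosed by black ring
def disc(c,x0,y0,x1,y1,th):
    f=8;g=cv2.resize(c["color"][y0:y1,x0:x1].max(2),None,fx=f,fy=f,interpolation=cv2.INTER_CUBIC)
    m=(g<th).astype(np.uint8)
    cs,h=cv2.findContours(m,cv2.RETR_CCOMP,cv2.CHAIN_APPROX_NONE)
    for k,cc in enumerate(cs):
        if cv2.contourArea(cc)>600:
            e=cv2.fitEllipse(cc); print(th,"hole" if h[0,k,3]>=0 else "outer",((np.array(e[0])+.5)/f-.5+[x0,y0]).round(2),(np.array(e[1])/f).round(2),round(e[2]))
for th in(60,70,80):
    disc(t,215,182,252,220,th);disc(s,298,124,332,158,th)
ot,dt=ray(t,(232.0,199.3));os,ds=ray(s,(313.7,133.1))
A=np.stack([dt,-ds],1);k=np.linalg.lstsq(A,os-ot,rcond=None)[0]
print(ot+dt*k[0],os+ds*k[1],"z210:",onz(t,(232,199.3),.21),onz(s,(313.7,133.1),.21))
# side silhouettes: check projected extents
P=onz(t,(232,199.3),.21); print("cams",ot,os)
# tray
g=t["color"]
a=cv2.resize(g[195:285,305:400],None,fx=6,fy=6,interpolation=cv2.INTER_CUBIC)[:,:,::-1];cv2.imwrite("pics/tr.png",a)
g=s["color"]
a=cv2.resize(g[220:290,240:335],None,fx=6,fy=6,interpolation=cv2.INTER_CUBIC)[:,:,::-1];cv2.imwrite("pics/trs.png",a)
E
```

```text
60 outer [233.74 200.58] [21.71 26.38] 120
60 hole [231.55 199.13] [15.38 15.64] 66
60 outer [313.19 140.85] [16.53 19.41] 91
70 outer [234.32 200.87] [22.3  28.37] 117
70 hole [231.55 199.09] [14.79 15.1 ] 67
70 outer [313.14 140.83] [17.41 19.77] 91
80 outer [234.36 200.89] [23.05 28.82] 117
80 hole [231.57 199.08] [14.19 14.48] 62
80 outer [313.07 140.88] [18.39 20.15] 87
[0.57011764 0.0621243  0.21057289] [0.57093597 0.0620729  0.21066413] z210: [0.57018827 0.06223191 0.21      ] [0.57111267 0.06370716 0.21      ]
cams [ 0.4376625  -0.13966444  1.28487704] [ 0.4362627  -1.18351059  0.71684075]
```

View pics/tr.png

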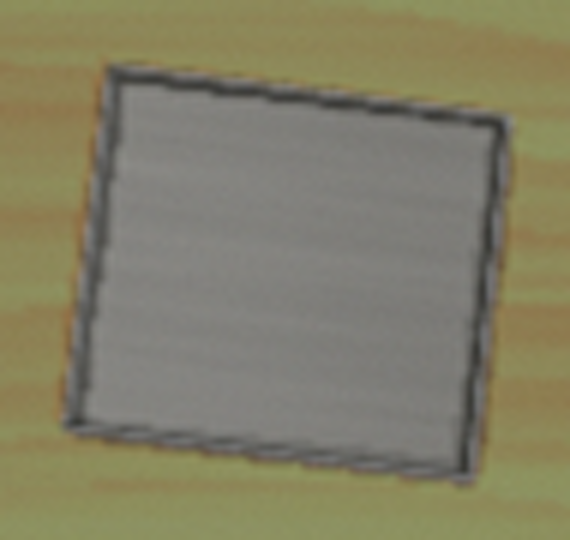

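View pics/trs.png

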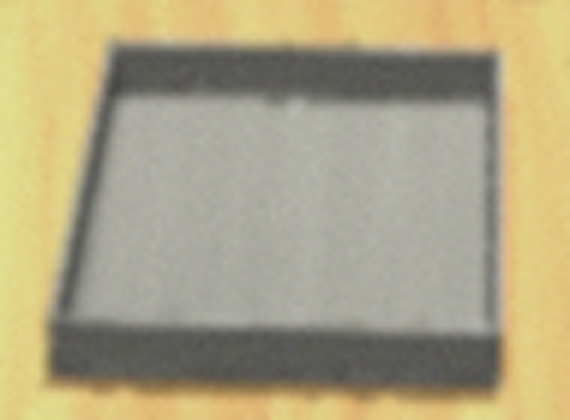

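```bash
cat >> h.py <<'E'
def plan(p,yaw,rpy=None):
    "shift/turn numbers from the present pose to tool-down pose at p with world yaw"
    o=get_obs();R0=R.from_euler("xyz",o["eef_rot"]);T=R.from_euler("xyz",[np.pi,0,yaw])
    sh=R0.inv().apply(np.array(p)-o["ee_pos"])/.5
    rv=(R0.inv()*T).as_rotvec()/(np.pi/2)
    print("row",rv.round(4),sh.round(4),"q6",o["qpos"][5].round(3),"pos",o["ee_pos"].round(4),"rot",o["eef_rot"].round(3),"F",o["force"].round(1),"w",round(o["grip_width"],4),"t",round(o["time_s"],2))
E
python3 - <<'E'
from h import *
t=camera("top");s=camera("side")
print(onz(t,(231.56,199.1),.21))
C=np.array([[110,68],[508,120],[470,482],[68,430]])
w=np.array([onz(t,(c+.5)/6-.5+[305,195],.03) for c in C]);print(w,w.mean(0))
# side: rim corners
C=np.array([[112,42],[498,50],[500,335],[50,325]])
w=np.array([onz(s,(c+.5)/6-.5+[240,220],.03) for c in C]);print(w,w.mean(0))
plan([.25,.40,.34],2.81-1.4)
E
```

```text
[0.57068259 0.06334774 0.21      ]
[[ 0.57543167 -0.17012752  0.03      ]
 [ 0.55175628 -0.36451698  0.03      ]
 [ 0.37740605 -0.34408552  0.03      ]
 [ 0.40057516 -0.1511254   0.03      ]] [ 0.47629229 -0.25746386  0.03      ]
[[ 0.40123688 -0.15379083  0.03      ]
 [ 0.57506828 -0.172805    0.03      ]
 [ 0.55260614 -0.37056002  0.03      ]
 [ 0.37785176 -0.35111581  0.03      ]] [ 0.47669076 -0.26206791  0.03      ]
row [-1.000e-04  1.000e-04  8.905e-01] [-0.2112 -0.1805 -0.2693] q6 -0.067 pos [0.1797 0.5198 0.2054] rot [-3.141 -0.     2.809] F [-0.3 -0.6 -0.2] w 0.0939 t 0.4
```

servo_tool(moves=[[[0,0,0.08,0,0,-0.08,0],[0,0,0.16,0,0,-0.16,0],[0,0,0.24,0,0,-0.24,0],[0,0,0.32,-0.03,-0.03,-0.27,0],[0,0,0.4,-0.08,-0.07,-0.27,0],[0,0,0.48,-0.13,-0.11,-0.27,0],[0,0,0.56,-0.18,-0.15,-0.27,0],[0,0,0.64,-0.21,-0.18,-0.27,0],[0,0,0.72,-0.21,-0.18,-0.27,0],[0,0,0.8,-0.21,-0.18,-0.27,0],[0,0,0.88,-0.21,-0.18,-0.27,0],[0,0,0.89,-0.21,-0.18,-0.27,0]]], squeeze=3)

```text
time_s: 1.4
ee_pos: [0.2496, 0.4003, 0.3405]
eef_rot: [3.142, 0.0, 1.404]
force: [-0.4, -0.2, -0.6]
grip_width: 0.0941
```

```bash
python3 -c "
from h import *
plan([.45,.2,.34],0.2)
plan([.571,.0635,.34],0.0)"
```

```text
row [0.     0.     0.7667] [-0.3286  0.4616  0.0009] q6 1.102 pos [0.2496 0.4003 0.3405] rot [3.142 0.    1.404] F [-0.4 -0.2 -0.6] w 0.0941 t 1.4
row [0.    0.    0.894] [-0.5578  0.7455  0.001 ] q6 1.102 pos [0.2496 0.4003 0.3405] rot [3.142 0.    1.404] F [-0.4 -0.2 -0.6] w 0.0941 t 1.4
```

servo_tool(moves=[[[0,0,0.08,-0.05,0.07,0,0],[0,0,0.16,-0.1,0.13,0,0],[0,0,0.24,-0.15,0.2,0,0],[0,0,0.32,-0.2,0.27,0,0],[0,0,0.4,-0.25,0.33,0,0],[0,0,0.48,-0.3,0.4,0,0],[0,0,0.56,-0.35,0.47,0,0],[0,0,0.64,-0.4,0.53,0,0],[0,0,0.72,-0.45,0.6,0,0],[0,0,0.8,-0.5,0.67,0,0],[0,0,0.88,-0.55,0.74,0,0],[0,0,0.894,-0.558,0.745,0,0]]])

```text
time_s: 2.4
ee_pos: [0.5733, 0.0595, 0.3389]
eef_rot: [3.141, 0.002, -0.007]
force: [-0.3, -0.5, -1.0]
grip_width: 0.0938
```

```bash
python3 -c "
from h import *
plan([.571,.0635,.23],-0.55)"
```

```text
row [0.0008 0.001  0.3454] [-0.0043 -0.0082  0.2178] q6 1.618 pos [0.5733 0.0595 0.3389] rot [ 3.141e+00  2.000e-03 -7.000e-03] F [-0.3 -0.5 -1. ] w 0.0938 t 2.4
```

servo_tool(moves=[[[0,0,0.07,-0.004,-0.008,0.02,0],[0,0,0.14,-0.004,-0.008,0.05,0],[0,0,0.21,-0.004,-0.008,0.09,0],[0,0,0.28,-0.004,-0.008,0.13,0],[0,0,0.34,-0.004,-0.008,0.17,0],[0,0,0.345,-0.004,-0.008,0.2,0],[0,0,0.345,-0.004,-0.008,0.217,0],[0,0,0.345,-0.004,-0.008,0.217,0],[0,0,0.345,-0.004,-0.008,0.217,0]]])

```text
time_s: 3.15
ee_pos: [0.5712, 0.0636, 0.2309]
eef_rot: [3.14, 0.001, -0.547]
force: [0.2, 0.6, 0.8]
grip_width: 0.0941
```

```bash
python3 -c "
from h import *
plan([.571,.0635,.178],-0.55)
for n in('top','side'):
  c=camera(n);x0,y0=(190,165) if n=='top' else (270,80)
  cv2.imwrite(f'pics/{n}1.png',cv2.resize(c['color'][y0:y0+90,x0:x0+100],None,fx=6,fy=6,interpolation=cv2.INTER_CUBIC)[:,:,::-1])"
```

```text
row [0.0009 0.0006 0.002 ] [-0.0003  0.0002  0.1058] q6 2.165 pos [0.5712 0.0636 0.2309] rot [ 3.14e+00  1.00e-03 -5.47e-01] F [0.2 0.6 0.8] w 0.0941 t 3.15
```

View pics/side1.png

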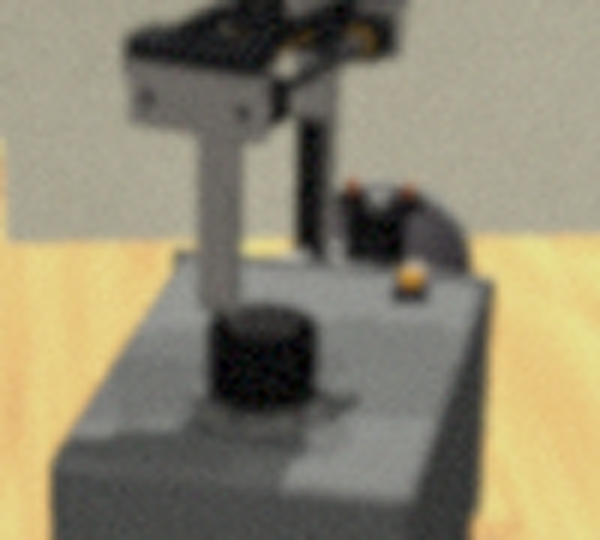

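View pics/top1.png

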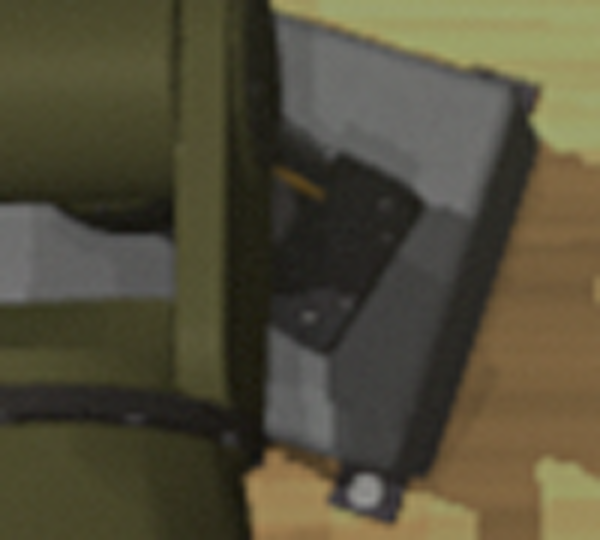

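The side view shows the near finger at crop (220,305) and the far one at (310,250). They straddle the cap top at (263,320). The arm hides the cap in the top view. I'll descend.

servo_tool(moves=[[[0,0,0,0,0,0.02,0],[0,0,0,0,0,0.04,0],[0,0,0,0,0,0.06,0],[0,0,0,0,0,0.08,0],[0,0,0,0,0,0.095,0],[0,0,0,0,0,0.106,0],[0,0,0,0,0,0.106,0],[0,0,0,0,0,0.106,0]]])

```text
time_s: 3.92
ee_pos: [0.5716, 0.0634, 0.1785]
eef_rot: [3.141, -0.0, -0.548]
force: [0.8, 0.0, 0.5]
grip_width: 0.094
```

servo_tool(moves=[[[0,0,0,0,0,0,0.1],[0,0,0,0,0,0,0.2],[0,0,0,0,0,0,0.25],[0,0,0,0,0,0,0.3],[0,0,0,0,0,0,0.33],[0,0,0,0,0,0,0.36],[0,0,0,0,0,0,0.36],[0,0,0,0,0,0,0.36]]], squeeze=3)

```text
time_s: 4.58
ee_pos: [0.5716, 0.0634, 0.1785]
eef_rot: [3.141, -0.0, -0.548]
force: [0.6, -0.5, -0.6]
grip_width: 0.0599
```

servo_tool(moves=[[[0,0,0,0,0,0,0.38],[0,0,0,0,0,0,0.39],[0,0,0,0,0,0,0.4],[0,0,0,0,0,0,0.4]]])

```text
time_s: 4.92
ee_pos: [0.5714, 0.0632, 0.1785]
eef_rot: [3.14, 0.0, -0.548]
force: [-1.8, -1.2, 0.1]
grip_width: 0.0562
```

servo_tool(moves=[[[0,0,0,0,0,0,0.41],[0,0,0,0,0,0,0.42],[0,0,0,0,0,0,0.43],[0,0,0,0,0,0,0.43]]])

```text
time_s: 5.25
ee_pos: [0.5714, 0.0631, 0.1785]
eef_rot: [3.14, 0.0, -0.548]
force: [-2.1, -3.4, 0.9]
grip_width: 0.0543
```

servo_tool(moves=[[[0,0,0,0,0.001,0,0.43],[0,0,0,0,0.002,0,0.44],[0,0,0,0,0.002,0,0.44],[0,0,0,0,0.002,0,0.46]]])

```text
time_s: 5.58
ee_pos: [0.571, 0.0625, 0.1785]
eef_rot: [3.141, -0.0, -0.548]
force: [1.3, 1.9, 0.2]
grip_width: 0.0541
```

```bash
python3 -c "
from h import *
for i in range(4):
  o=get_obs();print(o['force'].round(2),o['moment'].round(3),o['grip_width'],o['ee_pos'])"
```

```text
[1.33 1.91 0.19] [ 0.323 -0.189 -0.028] 0.05409941334292343 [0.57098787 0.06250612 0.17850874]
[1.33 1.91 0.19] [ 0.323 -0.189 -0.028] 0.05409941334292343 [0.57098787 0.06250612 0.17850874]
[1.33 1.91 0.19] [ 0.323 -0.189 -0.028] 0.05409941334292343 [0.57098787 0.06250612 0.17850874]
[1.33 1.91 0.19] [ 0.323 -0.189 -0.028] 0.05409941334292343 [0.57098787 0.06250612 0.17850874]
```

servo_tool(moves=[[[0,0,0,0,0,0,0.3],[0,0,0,0,0,0,0.25],[0,0,-0.08,0,0,0,0.25],[0,0,-0.16,0,0,0,0.25],[0,0,-0.24,0,0,0,0.25],[0,0,-0.32,0,0,0,0.25],[0,0,-0.4,0,0,0,0.25],[0,0,-0.48,0,0,0,0.25],[0,0,-0.56,0,0,0,0.25],[0,0,-0.64,0,0,0,0.25],[0,0,-0.72,0,0,0,0.25],[0,0,-0.8,0,0,0,0.25]]])

```text
time_s: 6.58
ee_pos: [0.5709, 0.0624, 0.1785]
eef_rot: [3.141, 0.001, 0.708]
force: [-0.5, 0.6, 0.4]
grip_width: 0.0708
```

servo_tool(moves=[[[0,0,-0.08,0,0,0,0.28],[0,0,-0.16,0,0,0,0.32],[0,0,-0.2,0,0,0,0.36],[0,0,-0.2,0,0,0,0.38],[0,0,-0.2,0,0,0,0.4],[0,0,-0.2,0,0,0,0.41],[0,0,-0.2,0,0,0,0.42],[0,0,-0.2,0,0,0,0.42]]])

```text
time_s: 7.25
ee_pos: [0.5708, 0.0625, 0.1784]
eef_rot: [-3.141, 0.001, 1.021]
force: [-2.3, 1.0, -0.0]
grip_width: 0.0548
```

```bash
python3 -c "
from h import *
plan([.571,.0625,.1785],1.022)"
```

```text
row [-0.0004  0.0008 -0.0004] [ 0.0002  0.0005 -0.0001] q6 0.595 pos [0.5708 0.0625 0.1784] rot [-3.141e+00  1.000e-03  1.021e+00] F [-2.3  1.  -0. ] w 0.0548 t 7.25
```

servo_tool(moves=[[[0,0,0,0,-0.001,0,0.43],[0,0,0,0,-0.0015,0,0.44],[0,0,0,0,-0.0015,0,0.45],[0,0,0,0,-0.0015,0,0.46],[0,0,0,0,-0.0015,0,0.46]]])

```text
time_s: 7.67
ee_pos: [0.5703, 0.0628, 0.1785]
eef_rot: [-3.141, 0.001, 1.021]
force: [3.0, -1.9, -1.3]
grip_width: 0.0539
```

servo_tool(moves=[[[0,0,0,0,0.0006,0,0.5],[0,0,0,0,0.0006,0,0.5],[0,0,0,0,0.0006,0,0.5],[0,0,-0.03,0,0.0006,0,0.5],[0,0,-0.06,0,0.0006,0,0.5],[0,0,-0.09,0,0.0006,0,0.5]]], squeeze=15)

```text
time_s: 8.17
ee_pos: [0.5705, 0.0627, 0.1785]
eef_rot: [-3.141, 0.001, 1.165]
force: [1.0, 0.5, 1.2]
grip_width: 0.0539
```

```bash
python3 -c "
from h import *
plan([.5706,.0627,.1785],1.022)
print(get_obs()['moment'])"
```

```text
row [-0.0001  0.0007  0.0909] [-0.      0.0001  0.0001] q6 0.452 pos [0.5705 0.0627 0.1785] rot [-3.141e+00  1.000e-03  1.165e+00] F [1.  0.5 1.2] w 0.0539 t 8.17
[ 0.02046015  0.04171497 -0.02424168]
```

servo_tool(moves=[[[0,0,-0.03,0,0,0,0.5],[0,0,-0.06,0,0,0,0.5],[0,0,-0.09,0,0,0,0.5],[0,0,-0.12,0,0,0,0.5]]])

```text
time_s: 8.5
ee_pos: [0.5706, 0.0629, 0.1787]
eef_rot: [-3.141, 0.001, 1.356]
force: [-0.3, 0.0, 0.6]
grip_width: 0.0538
```

```bash
python3 -c "
from h import *
plan([.5706,.0627,.1785],1.022)
print(get_obs()['moment'])
c=camera('side');x0,y0=(270,80)
cv2.imwrite(f'pics/side2.png',cv2.resize(c['color'][y0:y0+90,x0:x0+100],None,fx=6,fy=6,interpolation=cv2.INTER_CUBIC)[:,:,::-1])"
```

```text
row [-1.000e-04  5.000e-04  2.125e-01] [-0.0004  0.0001  0.0003] q6 0.262 pos [0.5706 0.0629 0.1787] rot [-3.141e+00  1.000e-03  1.356e+00] F [-0.3  0.   0.6] w 0.0538 t 8.5
[0.00689552 0.09121442 0.0018114 ]
```

View pics/side2.png

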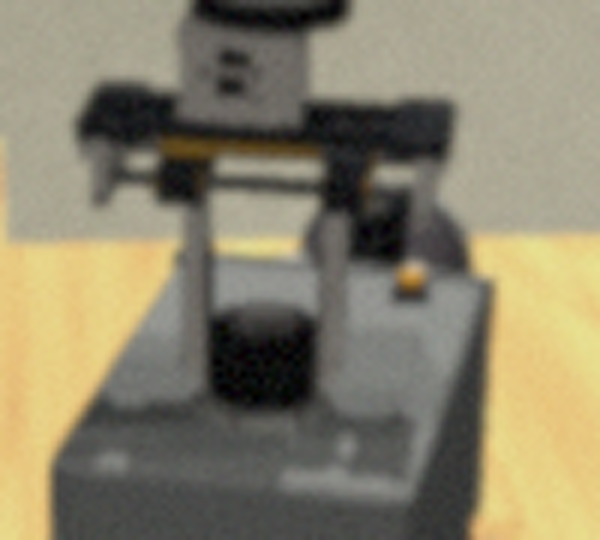

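The fingers sit evenly either side of the cap, at crop x 200 and 335, and the forces are low. I'll keep turning and use Fz to find the lead.

servo_tool(moves=[[[0,0,-0.04,0,0,0,0.5],[0,0,-0.08,0,0,0,0.5],[0,0,-0.12,0,0,0,0.5],[0,0,-0.16,0,0,0,0.5],[0,0,-0.2,0,0,0,0.5]]])

```text
time_s: 8.97
ee_pos: [0.5705, 0.0629, 0.1787]
eef_rot: [-3.141, 0.001, 1.675]
force: [-0.2, 0.1, 0.4]
grip_width: 0.054
```

```bash
python3 -c "
from h import *
plan([.5706,.0627,.1785],1.022)
print(get_obs()['moment'])"
```

```text
row [-3.000e-04  5.000e-04  4.158e-01] [-0.0005  0.0001  0.0003] q6 -0.058 pos [0.5705 0.0629 0.1787] rot [-3.141e+00  1.000e-03  1.675e+00] F [-0.2  0.1  0.4] w 0.054 t 8.97
[-0.02749304  0.06797983 -0.05655416]
```

servo_tool(moves=[[[0,0,-0.05,0,0,0,0.5],[0,0,-0.1,0,0,0,0.5],[0,0,-0.15,0,0,0,0.5],[0,0,-0.2,0,0,0,0.5],[0,0,-0.25,0,0,0,0.5],[0,0,-0.3,0,0,0,0.5]]])

```text
time_s: 9.47
ee_pos: [0.5705, 0.0629, 0.1789]
eef_rot: [-3.141, 0.0, 2.149]
force: [-0.6, -0.3, 3.1]
grip_width: 0.0539
```

```bash
cat > look.py <<'E'
import sys
from h import *
plan([.5706,.0628,.1785],1.022)
print(get_obs()['moment'].round(3))
c=camera('side');x0,y0=(270,80)
cv2.imwrite(f'pics/{sys.argv[1]}.png',cv2.resize(c['color'][y0:y0+90,x0:x0+100],None,fx=6,fy=6,interpolation=cv2.INTER_CUBIC)[:,:,::-1])
# bottom edge of cap: column means
g=c['color'][:,310:318].max(2).mean(1) if 0 else c['color'][:,309:319].max(2).astype(float).mean(1)
print(g[125:158].round().astype(int))
E
python3 look.py side3
```

```text
row [-3.000e-04  4.000e-04  7.175e-01] [-0.0003 -0.      0.0009] q6 -0.532 pos [0.5705 0.0629 0.1789] rot [-3.141  0.     2.149] F [-0.6 -0.3  3.1] w 0.0539 t 9.47
[-0.083  0.352 -0.07 ]
[144 148 147 146 133 105  71  58  61  59  48  31  16  16  16  14  19  16
  19  14  16  18  29  50  67  81  83  79  77  79  87  92  96]
```

View pics/side3.png

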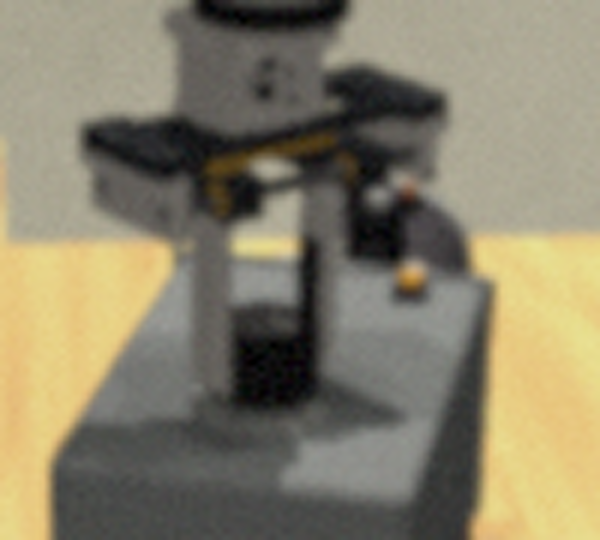

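Fz is now +3 N after 65° of turning, so the cap is climbing. I'll start following it up.

servo_tool(moves=[[[0,0,-0.05,0,0,-0.0008,0.5],[0,0,-0.1,0,0,-0.0012,0.5],[0,0,-0.15,0,0,-0.0016,0.5],[0,0,-0.2,0,0,-0.002,0.5],[0,0,-0.25,0,0,-0.0024,0.5],[0,0,-0.3,0,0,-0.0028,0.5]]])

```text
time_s: 10.02
ee_pos: [0.5705, 0.0629, 0.1802]
eef_rot: [-3.141, -0.0, 2.627]
force: [-0.2, 1.0, -0.9]
grip_width: 0.0538
```

```bash
python3 look.py side4
```

```text
row [-5.0000e-04  4.0000e-04  1.0218e+00] [-0.0003 -0.0001  0.0034] q6 -1.01 pos [0.5705 0.0629 0.1802] rot [-3.141 -0.     2.627] F [-0.2  1.  -0.9] w 0.0538 t 10.02
[-0.009 -0.011 -0.001]
[86 86 84 82 79 71 74 78 78 72 65 57 54 52 51 53 50 52 53 49 48 41 43 58
 72 78 80 75 68 66 74 83 93]
```

servo_tool(moves=[[[0,0,-0.05,0,0,-0.0002,0.5],[0,0,-0.1,0,0,-0.0004,0.5],[0,0,-0.15,0,0,-0.0006,0.5],[0,0,-0.2,0,0,-0.0008,0.5],[0,0,-0.25,0,0,-0.001,0.5],[0,0,-0.3,0,0,-0.0012,0.5]]])

```text
time_s: 10.57
ee_pos: [0.5704, 0.0629, 0.1808]
eef_rot: [-3.141, -0.001, 3.103]
force: [-0.0, -0.2, 1.1]
grip_width: 0.0539
```

```bash
python3 look.py side5|head -2
```

```text
row [-8.0000e-04  3.0000e-04  1.3251e+00] [-0.0004 -0.0001  0.0046] q6 -1.486 pos [0.5704 0.0629 0.1808] rot [-3.141e+00 -1.000e-03  3.103e+00] F [-0.  -0.2  1.1] w 0.0539 t 10.57
[-0.059  0.108 -0.014]
```

servo_tool(moves=[[[0,0,-0.05,0,0,-0.0002,0.5],[0,0,-0.1,0,0,-0.0004,0.5],[0,0,-0.15,0,0,-0.0006,0.5],[0,0,-0.2,0,0,-0.0008,0.5],[0,0,-0.25,0,0,-0.001,0.5],[0,0,-0.3,0,0,-0.0012,0.5]]])

```text
time_s: 11.12
ee_pos: [0.5705, 0.0628, 0.1815]
eef_rot: [-3.141, -0.001, -2.704]
force: [-1.5, -0.8, 1.5]
grip_width: 0.0542
```

```bash
python3 look.py side6
```

```text
row [-8.0000e-04  3.0000e-04  1.6277e+00] [-0.0002 -0.0002  0.0061] q6 -1.961 pos [0.5705 0.0628 0.1815] rot [-3.141e+00 -1.000e-03 -2.704e+00] F [-1.5 -0.8  1.5] w 0.0542 t 11.12
[-0.112  0.15  -0.055]
[102 103 105  99  86  72  65  65  64  57  49  40  41  41  42  41  41  41
  42  40  40  38  49  65  81  90  90  85  82  82  81  82  83]
```

View pics/side6.png

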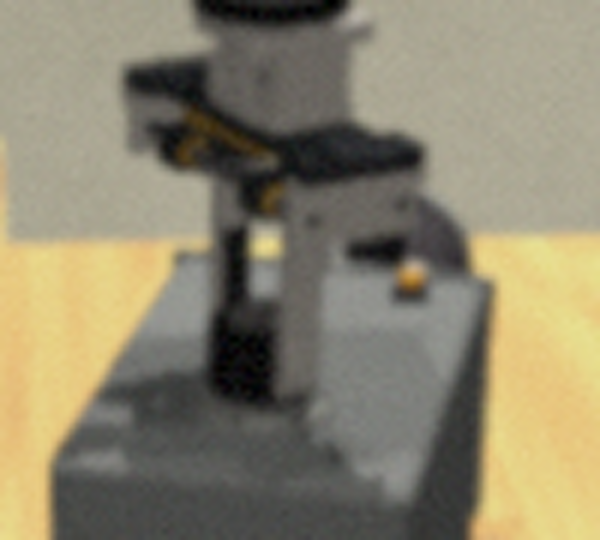

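servo_tool(moves=[[[0,0,-0.05,0,0,-0.0004,0.5],[0,0,-0.1,0,0,-0.0006,0.5],[0,0,-0.15,0,0,-0.0009,0.5],[0,0,-0.2,0,0,-0.0011,0.5],[0,0,-0.26,0,0,-0.0014,0.5],[0,0,-0.26,0,0,-0.0014,0.5]]])

```text
time_s: 11.67
ee_pos: [0.5705, 0.0628, 0.1823]
eef_rot: [-3.141, -0.001, -2.291]
force: [-0.2, -0.9, 0.3]
grip_width: 0.0538
```

```bash
python3 look.py side7|head -2
```

```text
row [-8.0000e-04  3.0000e-04  1.8908e+00] [-0.     -0.0001  0.0076] q6 -2.375 pos [0.5705 0.0628 0.1823] rot [-3.141e+00 -1.000e-03 -2.291e+00] F [-0.2 -0.9  0.3] w 0.0538 t 11.67
[ 0.051 -0.054 -0.006]
```

servo_tool(moves=[[[0,0,0,0,0,0,0.4],[0,0,0,0,0,0,0.3],[0,0,0,0,0,0,0.25],[0,0,0.078,0,0,0,0.25],[0,0,0.156,0,0,0,0.25],[0,0,0.234,0,0,0,0.25],[0,0,0.312,0,0,0,0.25],[0,0,0.39,0,0,0,0.25],[0,0,0.468,0,0,0,0.25],[0,0,0.546,0,0,0,0.25],[0,0,0.624,0,0,0,0.25],[0,0,0.7,0,0,0,0.25]]], squeeze=3)

```text
time_s: 12.72
ee_pos: [0.5706, 0.0629, 0.1823]
eef_rot: [-3.141, -0.0, 2.88]
force: [0.4, 0.5, 0.5]
grip_width: 0.0705
```

servo_tool(moves=[[[0,0,0.078,0,0,0,0.25],[0,0,0.156,0,0,0,0.25],[0,0,0.234,0,0,0,0.25],[0,0,0.312,0,0,0,0.25],[0,0,0.39,0,0,0,0.25],[0,0,0.468,0,0,0,0.25],[0,0,0.546,0,0,0,0.25],[0,0,0.624,0,0,0,0.25],[0,0,0.7,0,0,0,0.25],[0,0,0.78,0,0,0,0.25],[0,0,0.86,0,0,0,0.25],[0,0,0.93,0,0,0,0.25]]])

```text
time_s: 13.72
ee_pos: [0.5705, 0.0629, 0.1822]
eef_rot: [-3.141, 0.001, 1.41]
force: [0.9, 0.1, 0.3]
grip_width: 0.0702
```

servo_tool(moves=[[[0,0,0.078,0,0,0,0.25],[0,0,0.156,0,0,0,0.25],[0,0,0.234,0,0,0,0.25],[0,0,0.312,0,0,0,0.25],[0,0,0.39,0,0,0,0.25],[0,0,0.468,0,0,0,0.25],[0,0,0.546,0,0,0,0.25],[0,0,0.624,0,0,0,0.25],[0,0,0.7,0,0,0,0.25],[0,0,0.78,0,0,0,0.25],[0,0,0.8,0,0,0,0.3],[0,0,0.8,0,0,0,0.36]]])

```text
time_s: 14.72
ee_pos: [0.5705, 0.0629, 0.1822]
eef_rot: [3.141, 0.001, 0.15]
force: [-0.9, 0.2, 0.6]
grip_width: 0.0626
```

```bash
python3 look.py side8|head -2
```

```text
row [ 2.000e-04  5.000e-04 -5.549e-01] [0.0002 0.0003 0.0073] q6 1.467 pos [0.5705 0.0629 0.1822] rot [3.141e+00 1.000e-03 1.500e-01] F [-0.9  0.2  0.6] w 0.0626 t 14.72
[-0.05   0.144  0.011]
```

View pics/side8.png

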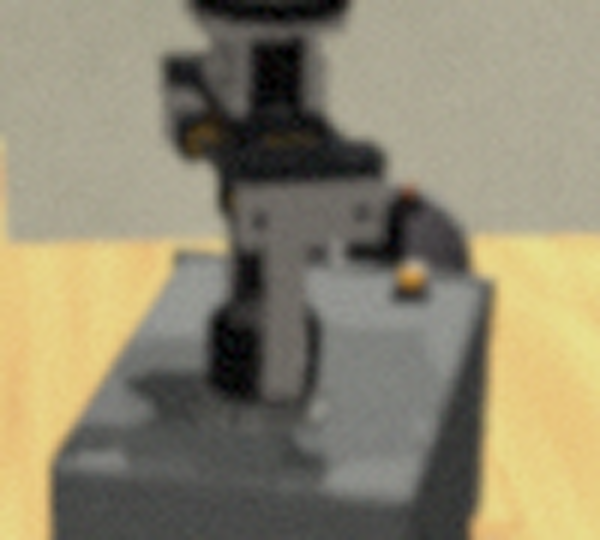

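The cap has clearly risen: its base is at crop y≈390, from about 405. I'll re-grip softly and check that the load is balanced.

servo_tool(moves=[[[0,0,0,0,0,0,0.39],[0,0,0,0,0,0,0.41],[0,0,0,0,0,0,0.43],[0,0,0,0,0,0,0.45],[0,0,0,0,0,0,0.45]]])

```text
time_s: 15.18
ee_pos: [0.5705, 0.0629, 0.1822]
eef_rot: [3.141, 0.001, 0.154]
force: [1.0, -0.3, -0.2]
grip_width: 0.0553
```

servo_tool(moves=[[[0,0,0,0,0,0,0.5],[0,0,0,0,0,0,0.5],[0,0,0,0,0,0,0.5],[0,0,-0.03,0,0,-0.0001,0.5],[0,0,-0.07,0,0,-0.0003,0.5],[0,0,-0.12,0,0,-0.0005,0.5],[0,0,-0.17,0,0,-0.0007,0.5],[0,0,-0.22,0,0,-0.0009,0.5],[0,0,-0.27,0,0,-0.0011,0.5],[0,0,-0.32,0,0,-0.0013,0.5]]], squeeze=15)

```text
time_s: 16.02
ee_pos: [0.5706, 0.0629, 0.183]
eef_rot: [3.141, 0.001, 0.66]
force: [-0.3, 0.2, 1.1]
grip_width: 0.0542
```

```bash
python3 look.py side9|head -2
```

```text
row [ 2.000e-04  4.000e-04 -2.303e-01] [-0.0001  0.0003  0.009 ] q6 0.957 pos [0.5706 0.0629 0.183 ] rot [3.141e+00 1.000e-03 6.600e-01] F [-0.3  0.2  1.1] w 0.0542 t 16.02
[ 0.004  0.19  -0.036]
```

servo_tool(moves=[[[0,0,-0.06,0,0,-0.0004,0.5],[0,0,-0.12,0,0,-0.0006,0.5],[0,0,-0.18,0,0,-0.0009,0.5],[0,0,-0.24,0,0,-0.0011,0.5],[0,0,-0.3,0,0,-0.0014,0.5],[0,0,-0.36,0,0,-0.0016,0.5],[0,0,-0.42,0,0,-0.0019,0.5],[0,0,-0.48,0,0,-0.0021,0.5],[0,0,-0.54,0,0,-0.0024,0.5],[0,0,-0.6,0,0,-0.0026,0.5]]])

```text
time_s: 16.9
ee_pos: [0.5706, 0.063, 0.1846]
eef_rot: [3.141, 0.001, 1.611]
force: [-0.8, 1.2, 2.6]
grip_width: 0.0546
```

servo_tool(moves=[[[0,0,-0.06,0,0,-0.0004,0.5],[0,0,-0.12,0,0,-0.0006,0.5],[0,0,-0.18,0,0,-0.0009,0.5],[0,0,-0.24,0,0,-0.0011,0.5],[0,0,-0.3,0,0,-0.0014,0.5],[0,0,-0.36,0,0,-0.0016,0.5],[0,0,-0.42,0,0,-0.0019,0.5],[0,0,-0.48,0,0,-0.0021,0.5],[0,0,-0.54,0,0,-0.0024,0.5],[0,0,-0.6,0,0,-0.0026,0.5]]])

```text
time_s: 17.73
ee_pos: [0.5706, 0.0631, 0.1862]
eef_rot: [-3.141, 0.001, 2.556]
force: [-1.6, 1.1, 2.5]
grip_width: 0.0548
```

```bash
python3 look.py side10
```

```text
row [1.000e-04 4.000e-04 9.766e-01] [-0.0003 -0.0004  0.0154] q6 -0.939 pos [0.5706 0.0631 0.1862] rot [-3.141e+00  1.000e-03  2.556e+00] F [-1.6  1.1  2.5] w 0.0548 t 17.73
[-0.03   0.359 -0.076]
[96 97 87 75 72 78 79 73 62 50 46 46 45 45 45 44 46 41 44 39 43 60 75 78
 76 78 80 76 68 70 77 86 95]
```

View pics/side10.png

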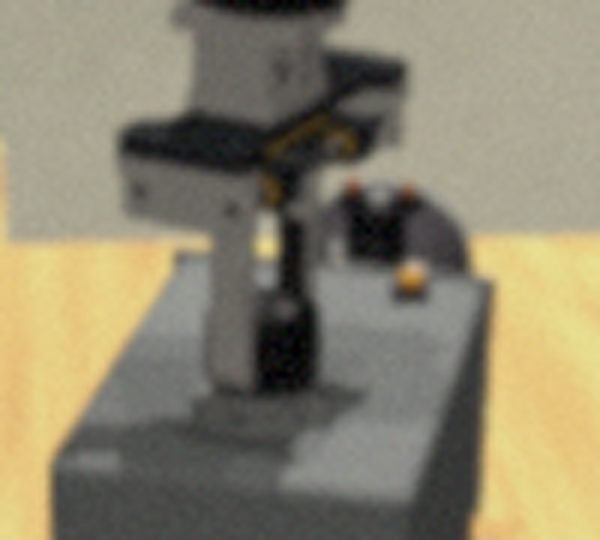

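servo_tool(moves=[[[0,0,-0.06,0,0,-0.0006,0.5],[0,0,-0.12,0,0,-0.0009,0.5],[0,0,-0.18,0,0,-0.0012,0.5],[0,0,-0.24,0,0,-0.0014,0.5],[0,0,-0.3,0,0,-0.0017,0.5],[0,0,-0.36,0,0,-0.0019,0.5],[0,0,-0.42,0,0,-0.0022,0.5],[0,0,-0.48,0,0,-0.0024,0.5]]])

```text
time_s: 18.45
ee_pos: [0.5706, 0.063, 0.1876]
eef_rot: [-3.141, 0.0, -2.966]
force: [-2.3, -0.1, 2.7]
grip_width: 0.0549
```

```bash
python3 look.py side11|head -2
```

```text
row [-0.0000e+00  6.0000e-04  1.4614e+00] [ 0.     -0.0003  0.0181] q6 -1.7 pos [0.5706 0.063  0.1876] rot [-3.141  0.    -2.966] F [-2.3 -0.1  2.7] w 0.0549 t 18.45
[-0.13   0.265 -0.024]
```

servo_tool(moves=[[[0,0,-0.06,0,0,-0.0004,0.5],[0,0,-0.12,0,0,-0.0007,0.5],[0,0,-0.18,0,0,-0.001,0.5],[0,0,-0.24,0,0,-0.0012,0.5],[0,0,-0.3,0,0,-0.0015,0.5],[0,0,-0.36,0,0,-0.0017,0.5],[0,0,-0.4,0,0,-0.0019,0.5],[0,0,-0.4,0,0,-0.0019,0.5]]])

```text
time_s: 19.17
ee_pos: [0.5708, 0.063, 0.1887]
eef_rot: [-3.14, 0.0, -2.332]
force: [-0.5, -0.4, 1.8]
grip_width: 0.0551
```

```bash
python3 look.py side12|head -2
```

```text
row [1.0000e-04 1.2000e-03 1.8647e+00] [0.0005 0.0001 0.0204] q6 -2.334 pos [0.5708 0.063  0.1887] rot [-3.14   0.    -2.332] F [-0.5 -0.4  1.8] w 0.0551 t 19.17
[ 0.004 -0.017 -0.054]
```

servo_tool(moves=[[[0,0,0,0,0,0,0.41],[0,0,0,0,0,0,0.35],[0,0,0,0,0,0,0.25],[0,0,0,0,0,0,0.25],[0,0,0.078,0,0,0,0.25],[0,0,0.156,0,0,0,0.25],[0,0,0.234,0,0,0,0.25],[0,0,0.312,0,0,0,0.25],[0,0,0.39,0,0,0,0.25],[0,0,0.468,0,0,0,0.25],[0,0,0.546,0,0,0,0.25],[0,0,0.624,0,0,0,0.25]]], squeeze=3)

```text
time_s: 20.22
ee_pos: [0.5708, 0.063, 0.1886]
eef_rot: [-3.141, 0.001, 2.961]
force: [-0.7, -0.7, -0.2]
grip_width: 0.0705
```

servo_tool(moves=[[[0,0,0.078,0,0,0,0.25],[0,0,0.156,0,0,0,0.25],[0,0,0.234,0,0,0,0.25],[0,0,0.312,0,0,0,0.25],[0,0,0.39,0,0,0,0.25],[0,0,0.468,0,0,0,0.25],[0,0,0.546,0,0,0,0.25],[0,0,0.624,0,0,0,0.25],[0,0,0.7,0,0,0,0.25],[0,0,0.78,0,0,0,0.25],[0,0,0.86,0,0,0,0.25],[0,0,0.93,0,0,0,0.25]]])

```text
time_s: 21.22
ee_pos: [0.5708, 0.063, 0.1885]
eef_rot: [3.141, 0.001, 1.492]
force: [0.1, 0.3, -1.4]
grip_width: 0.0706
```

servo_tool(moves=[[[0,0,0.078,0,0,0,0.25],[0,0,0.156,0,0,0,0.25],[0,0,0.234,0,0,0,0.25],[0,0,0.312,0,0,0,0.25],[0,0,0.39,0,0,0,0.25],[0,0,0.468,0,0,0,0.25],[0,0,0.546,0,0,0,0.25],[0,0,0.624,0,0,0,0.25],[0,0,0.7,0,0,0,0.25],[0,0,0.78,0,0,0,0.25],[0,0,0.8,0,0,0,0.3],[0,0,0.8,0,0,0,0.36]]])

```text
time_s: 22.22
ee_pos: [0.5707, 0.063, 0.1884]
eef_rot: [3.141, -0.001, 0.233]
force: [-0.2, 0.5, 0.5]
grip_width: 0.0625
```

```bash
python3 look.py side13|head -2
```

```text
row [ 6.000e-04 -2.000e-04 -5.021e-01] [-0.0004  0.0003  0.0199] q6 1.384 pos [0.5707 0.063  0.1884] rot [ 3.141e+00 -1.000e-03  2.330e-01] F [-0.2  0.5  0.5] w 0.0625 t 22.22
[-0.013  0.133  0.023]
```

View pics/side13.png

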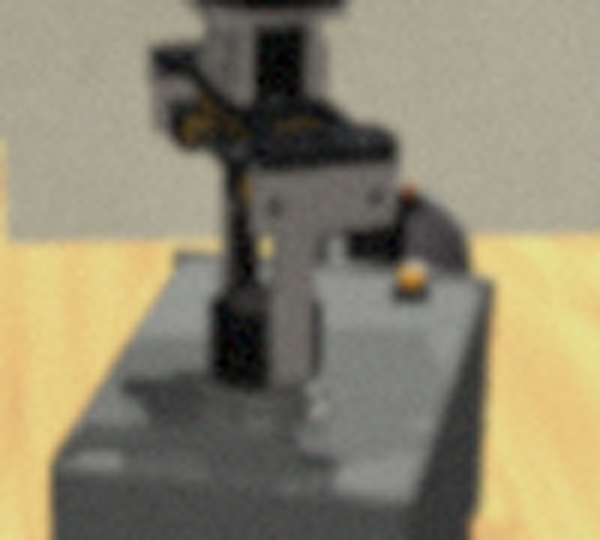

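servo_tool(moves=[[[0,0,0,0,0,0.003,0.36],[0,0,0,0,0,0.006,0.36],[0,0,0,0,0,0.006,0.39],[0,0,0,0,0,0.006,0.41],[0,0,0,0,0,0.006,0.43],[0,0,0,0,0,0.006,0.45],[0,0,0,0,0,0.006,0.45]]])

```text
time_s: 22.85
ee_pos: [0.5707, 0.063, 0.1854]
eef_rot: [3.141, -0.001, 0.236]
force: [0.1, 0.2, -0.5]
grip_width: 0.0553
```

servo_tool(moves=[[[0,0,0,0,0,0,0.5],[0,0,0,0,0,0,0.5],[0,0,0,0,0,0,0.5],[0,0,-0.03,0,0,-0.0001,0.5],[0,0,-0.07,0,0,-0.0003,0.5],[0,0,-0.12,0,0,-0.0005,0.5],[0,0,-0.17,0,0,-0.0007,0.5],[0,0,-0.22,0,0,-0.0009,0.5],[0,0,-0.27,0,0,-0.0011,0.5],[0,0,-0.32,0,0,-0.0013,0.5]]], squeeze=15)

```text
time_s: 23.68
ee_pos: [0.5708, 0.0631, 0.1862]
eef_rot: [3.141, -0.0, 0.743]
force: [-0.1, 0.6, 0.3]
grip_width: 0.0547
```

```bash
python3 look.py side14|head -2
```

```text
row [ 6.000e-04 -1.000e-04 -1.777e-01] [-0.0006  0.0002  0.0154] q6 0.875 pos [0.5708 0.0631 0.1862] rot [ 3.141 -0.     0.743] F [-0.1  0.6  0.3] w 0.0547 t 23.68
[-0.02   0.142 -0.069]
```

Total turn is about 417°. I'll continue in shorter steps, following at about 8 mm per turn.

servo_tool(moves=[[[0,0,-0.06,0,0,-0.0003,0.5],[0,0,-0.12,0,0,-0.0006,0.5],[0,0,-0.18,0,0,-0.0009,0.5],[0,0,-0.24,0,0,-0.0012,0.5],[0,0,-0.3,0,0,-0.0014,0.5],[0,0,-0.36,0,0,-0.0017,0.5],[0,0,-0.42,0,0,-0.002,0.5],[0,0,-0.48,0,0,-0.0022,0.5]]])

```text
time_s: 24.4
ee_pos: [0.5708, 0.0631, 0.1875]
eef_rot: [3.141, 0.0, 1.505]
force: [-0.8, 1.1, 0.4]
grip_width: 0.0546
```

servo_tool(moves=[[[0,0,-0.06,0,0,-0.0004,0.5],[0,0,-0.12,0,0,-0.0007,0.5],[0,0,-0.18,0,0,-0.001,0.5],[0,0,-0.24,0,0,-0.0012,0.5],[0,0,-0.3,0,0,-0.0015,0.5],[0,0,-0.36,0,0,-0.0017,0.5],[0,0,-0.42,0,0,-0.002,0.5],[0,0,-0.48,0,0,-0.0022,0.5]]])

```text
time_s: 25.07
ee_pos: [0.5707, 0.0632, 0.1888]
eef_rot: [3.141, 0.001, 2.262]
force: [-1.2, 1.1, 1.4]
grip_width: 0.0546
```

```bash
python3 look.py side15|head -2
```

```text
row [6.000e-04 2.000e-04 7.893e-01] [-0.0005 -0.0007  0.0205] q6 -0.644 pos [0.5707 0.0632 0.1888] rot [3.141e+00 1.000e-03 2.262e+00] F [-1.2  1.1  1.4] w 0.0546 t 25.07
[ 0.081  0.326 -0.068]
```

View pics/side15.png

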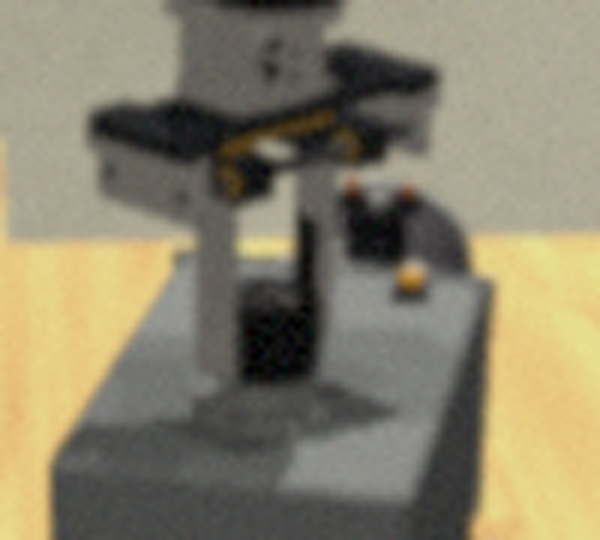

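servo_tool(moves=[[[0,0,-0.05,0,0,-0.0004,0.5],[0,0,-0.1,0,0,-0.0006,0.5],[0,0,-0.15,0,0,-0.0008,0.5],[0,0,-0.2,0,0,-0.001,0.5],[0,0,-0.25,0,0,-0.0012,0.5],[0,0,-0.3,0,0,-0.0014,0.5],[0,0,-0.35,0,0,-0.0016,0.5]]])

```text
time_s: 25.7
ee_pos: [0.5707, 0.0632, 0.1898]
eef_rot: [-3.142, 0.001, 2.818]
force: [-2.3, -0.4, 2.1]
grip_width: 0.055
```

```bash
python3 look.py side16|head -2
```

```text
row [7.0000e-04 6.0000e-04 1.1435e+00] [-0.     -0.0007  0.0226] q6 -1.201 pos [0.5707 0.0632 0.1898] rot [-3.142e+00  1.000e-03  2.818e+00] F [-2.3 -0.4  2.1] w 0.055 t 25.7
[-0.088  0.32  -0.05 ]
```

servo_tool(moves=[[[0,0,-0.05,0,0,-0.0003,0.5],[0,0,-0.1,0,0,-0.0006,0.5],[0,0,-0.15,0,0,-0.0008,0.5],[0,0,-0.2,0,0,-0.001,0.5],[0,0,-0.25,0,0,-0.0012,0.5],[0,0,-0.3,0,0,-0.0014,0.5],[0,0,-0.35,0,0,-0.0016,0.5]]])

```text
time_s: 26.33
ee_pos: [0.5707, 0.0631, 0.1908]
eef_rot: [-3.141, 0.001, -2.911]
force: [-2.5, -0.5, 1.9]
grip_width: 0.0547
```

```bash
python3 look.py side17|head -2
```

```text
row [6.0000e-04 1.0000e-03 1.4964e+00] [ 0.0004 -0.0004  0.0245] q6 -1.755 pos [0.5707 0.0631 0.1908] rot [-3.141e+00  1.000e-03 -2.911e+00] F [-2.5 -0.5  1.9] w 0.0547 t 26.33
[-0.18   0.358 -0.068]
```

servo_tool(moves=[[[0,0,-0.05,0,0,-0.0006,0.5],[0,0,-0.1,0,0,-0.001,0.5],[0,0,-0.15,0,0,-0.0014,0.5],[0,0,-0.2,0,0,-0.0018,0.5]]])

```text
time_s: 26.72
ee_pos: [0.5708, 0.0631, 0.1916]
eef_rot: [-3.14, 0.001, -2.593]
force: [-0.3, 0.3, -0.6]
grip_width: 0.0549
```

```bash
python3 look.py side18|head -2
```

```text
row [6.0000e-04 1.3000e-03 1.6987e+00] [ 0.0007 -0.0002  0.0262] q6 -2.073 pos [0.5708 0.0631 0.1916] rot [-3.140e+00  1.000e-03 -2.593e+00] F [-0.3  0.3 -0.6] w 0.0549 t 26.72
[0.062 0.051 0.033]
```

View pics/side18.png

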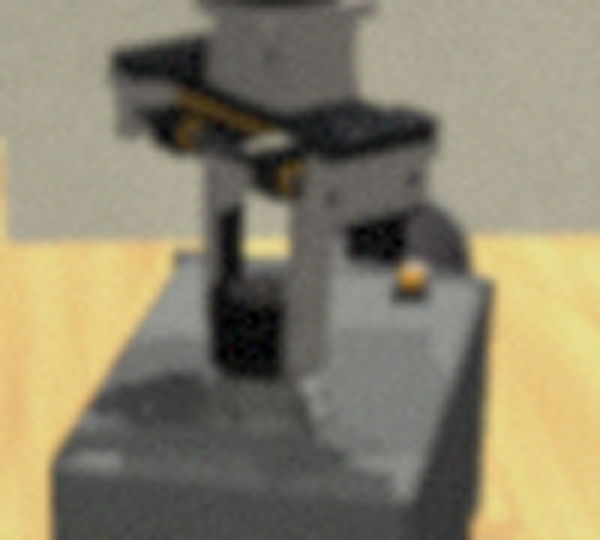

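servo_tool(moves=[[[0,0,-0.04,0,0,-0.0004,0.5],[0,0,-0.08,0,0,-0.0008,0.5],[0,0,-0.12,0,0,-0.0012,0.5],[0,0,-0.12,0,0,-0.002,0.5],[0,0,-0.12,0,0,-0.002,0.5]]])

```text
time_s: 27.18
ee_pos: [0.5708, 0.0631, 0.1926]
eef_rot: [-3.14, 0.001, -2.405]
force: [-0.5, 0.8, -1.5]
grip_width: 0.0548
```

```bash
python3 look.py side19|head -2
```

```text
row [5.0000e-04 1.3000e-03 1.8186e+00] [ 0.0007 -0.0001  0.0281] q6 -2.261 pos [0.5708 0.0631 0.1926] rot [-3.140e+00  1.000e-03 -2.405e+00] F [-0.5  0.8 -1.5] w 0.0548 t 27.18
[ 0.106  0.046 -0.001]
```

servo_tool(moves=[[[0,0,0,0,0,-0.001,0.5],[0,0,0,0,0,-0.002,0.5],[0,0,0,0,0,-0.003,0.5],[0,0,0,0,0,-0.004,0.5],[0,0,0,0,0,-0.004,0.5]]])

```text
time_s: 27.65
ee_pos: [0.5709, 0.0631, 0.1947]
eef_rot: [-3.14, 0.001, -2.404]
force: [-0.6, -0.3, -0.8]
grip_width: 0.0551
```

```bash
python3 look.py side20|head -2
```

```text
row [7.0000e-04 1.6000e-03 1.8187e+00] [0.0008 0.     0.0324] q6 -2.261 pos [0.5709 0.0631 0.1947] rot [-3.140e+00  1.000e-03 -2.404e+00] F [-0.6 -0.3 -0.8] w 0.0551 t 27.65
[ 0.128  0.031 -0.014]
```

View pics/side20.png

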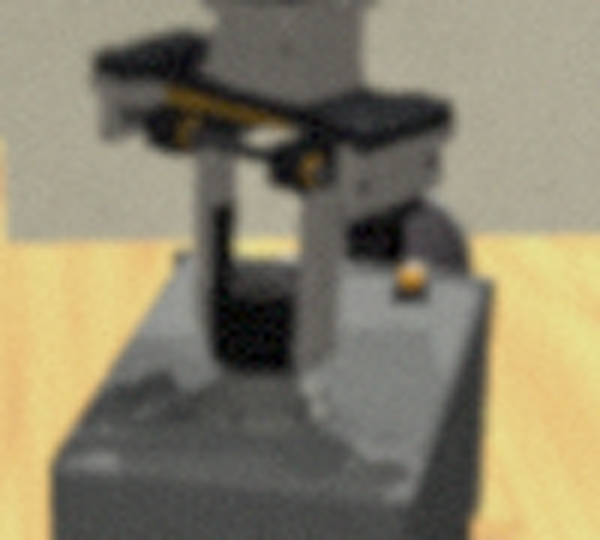

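The thread is free, with Fz at about the cap's own weight. I'll lift straight up.

servo_tool(moves=[[[0,0,0,0,0,-0.006,0.5],[0,0,0,0,0,-0.012,0.5],[0,0,0,0,0,-0.02,0.5],[0,0,0,0,0,-0.03,0.5],[0,0,0,0,0,-0.04,0.5],[0,0,0,0,0,-0.05,0.5],[0,0,0,0,0,-0.06,0.5],[0,0,0,0,0,-0.07,0.5],[0,0,0,0,0,-0.08,0.5],[0,0,0,0,0,-0.09,0.5],[0,0,0,0,0,-0.095,0.5],[0,0,0,0,0,-0.095,0.5]]])

```text
time_s: 28.7
ee_pos: [0.571, 0.0631, 0.2428]
eef_rot: [-3.139, 0.002, -2.404]
force: [-1.3, 0.1, -1.2]
grip_width: 0.0548
```

```bash
sed -i 's/270,80/250,50/;s/+90/+120/;s/+100/+120/' look.py; python3 look.py side21|head -2; python3 -c "
from h import *
plan([.4765,-.26,.245],-1.9)"
```

```text
row [1.2000e-03 2.2000e-03 1.8188e+00] [0.0012 0.0003 0.1287] q6 -2.261 pos [0.571  0.0631 0.2428] rot [-3.139e+00  2.000e-03 -2.404e+00] F [-1.3  0.1 -1.2] w 0.0548 t 28.7
[0.004 0.029 0.018]
row [-0.0013  0.0005 -0.3211] [ 0.5741 -0.3516 -0.0054] q6 -2.261 pos [0.5708 0.0631 0.2424] rot [-3.140e+00  1.000e-03 -2.404e+00] F [-0.1  0.2 -1.4] w 0.0548 t 28.75
```

View pics/side21.png

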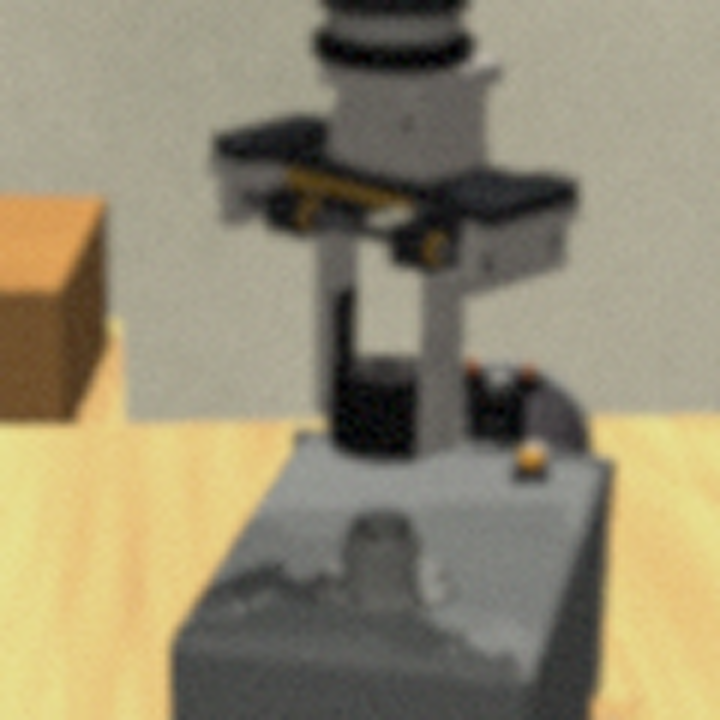

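The neck is bare at crop (380,560), and the cap is upright in the fingers at (375,410). Next I'll carry it over the tray, passing above the bottle.

```bash
python3 -c "
from h import *
plan([.4765,-.26,.245],2.87)"
```

```text
row [-6.000e-04  1.200e-03  6.423e-01] [ 0.5741 -0.3516 -0.0054] q6 -2.261 pos [0.5708 0.0631 0.2424] rot [-3.140e+00  1.000e-03 -2.404e+00] F [-0.1  0.2 -1.4] w 0.0548 t 28.75
```

servo_tool(moves=[[[0,0,0.03,0.02,-0.01,-0.01,0.5],[0,0,0.08,0.06,-0.04,-0.02,0.5],[0,0,0.14,0.11,-0.07,-0.02,0.5],[0,0,0.2,0.17,-0.1,-0.02,0.5],[0,0,0.27,0.23,-0.14,-0.02,0.5],[0,0,0.33,0.29,-0.18,-0.02,0.5],[0,0,0.39,0.35,-0.22,-0.02,0.5],[0,0,0.45,0.41,-0.26,-0.02,0.5],[0,0,0.52,0.47,-0.29,-0.02,0.5],[0,0,0.58,0.52,-0.32,-0.02,0.5],[0,0,0.62,0.56,-0.34,-0.02,0.5],[0,0,0.642,0.574,-0.352,-0.02,0.5]]])

```text
time_s: 29.75
ee_pos: [0.4754, -0.2624, 0.252]
eef_rot: [-3.141, 0.001, 2.865]
force: [-0.1, -0.2, -0.8]
grip_width: 0.0548
```

```bash
python3 -c "
from h import *
plan([.4765,-.26,.06],2.87)"
```

```text
row [-0.0001  0.0009 -0.0035] [-2.000e-04  5.300e-03  3.839e-01] q6 -1.866 pos [ 0.4754 -0.2624  0.252 ] rot [-3.141e+00  1.000e-03  2.865e+00] F [-0.1 -0.2 -0.8] w 0.0548 t 29.75
```

servo_tool(moves=[[[0,0,0,0,0.002,0.02,0.5],[0,0,0,0,0.005,0.06,0.5],[0,0,0,0,0.005,0.11,0.5],[0,0,0,0,0.005,0.16,0.5],[0,0,0,0,0.005,0.21,0.5],[0,0,0,0,0.005,0.26,0.5],[0,0,0,0,0.005,0.31,0.5],[0,0,0,0,0.005,0.35,0.5],[0,0,0,0,0.005,0.375,0.5],[0,0,0,0,0.005,0.384,0.5],[0,0,0,0,0.005,0.384,0.5],[0,0,0,0,0.005,0.384,0.5]]])

```text
time_s: 30.75
ee_pos: [0.4767, -0.2596, 0.0603]
eef_rot: [-3.141, 0.002, 2.866]
force: [0.4, 0.6, -2.0]
grip_width: 0.0547
```

```bash
python3 -c "
from h import *
plan([.4765,-.26,.015],2.87)
for n in('side','top'):
  c=camera(n);x0,y0=(230,160) if n=='side' else (300,180)
  cv2.imwrite(f'pics/{n}22.png',cv2.resize(c['color'][y0:y0+130,x0:x0+130],None,fx=4.5,fy=4.5,interpolation=cv2.INTER_CUBIC)[:,:,::-1])"
```

```text
row [-0.0001  0.0011 -0.0026] [ 0.0004 -0.0009  0.0906] q6 -1.862 pos [ 0.4767 -0.2596  0.0603] rot [-3.141e+00  2.000e-03  2.866e+00] F [ 0.4  0.6 -2. ] w 0.0547 t 30.75
```

View pics/side22.png

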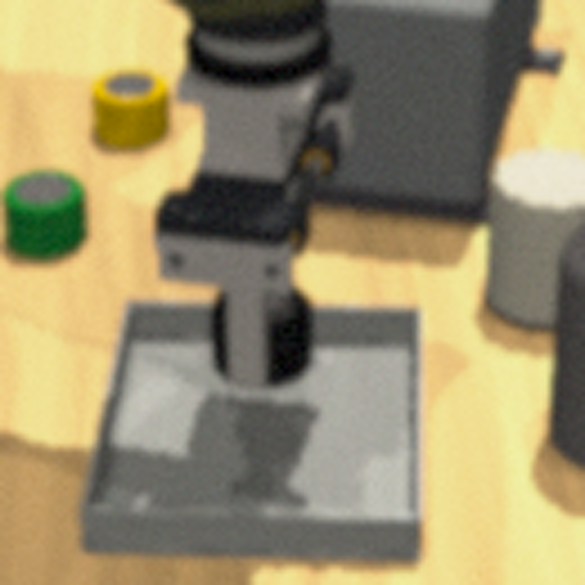

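View pics/top22.png

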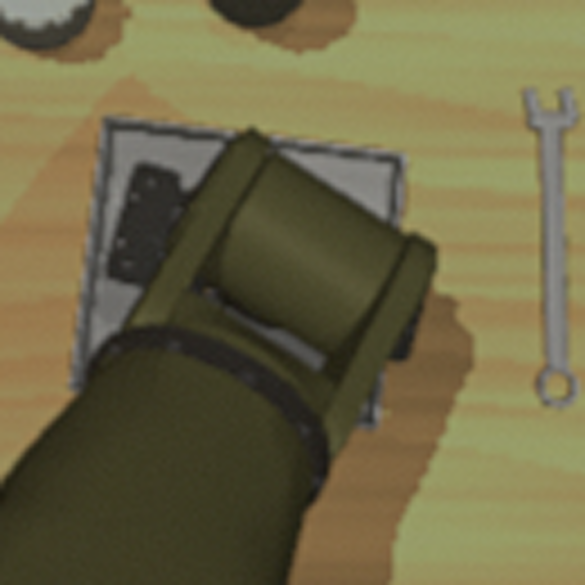

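The cap is upright over the tray floor with its lower edge about level with the fingertips, at (262,380) in the side crop. I'll lower to near the floor, then go down by feel.

servo_tool(moves=[[[0,0,0,0,0,0.015,0.5],[0,0,0,0,0,0.03,0.5],[0,0,0,0,0,0.045,0.5],[0,0,0,0,0,0.06,0.5],[0,0,0,0,0,0.072,0.5],[0,0,0,0,0,0.08,0.5],[0,0,0,0,0,0.084,0.5],[0,0,0,0,0,0.084,0.5],[0,0,0,0,0,0.084,0.5]]])

```text
time_s: 31.6
ee_pos: [0.4771, -0.2602, 0.019]
eef_rot: [-3.141, 0.003, 2.865]
force: [-0.4, -0.1, -0.3]
grip_width: 0.0553
```

servo_tool(moves=[[[0,0,0,0,0,0.001,0.5],[0,0,0,0,0,0.002,0.5],[0,0,0,0,0,0.003,0.5],[0,0,0,0,0,0.004,0.5],[0,0,0,0,0,0.004,0.5]]])

```text
time_s: 32.02
ee_pos: [0.4771, -0.2602, 0.017]
eef_rot: [-3.141, 0.003, 2.865]
force: [0.1, 0.2, 0.0]
grip_width: 0.0548
```

servo_tool(moves=[[[0,0,0,0,0,0.001,0.5],[0,0,0,0,0,0.002,0.5],[0,0,0,0,0,0.003,0.5],[0,0,0,0,0,0.003,0.5]]])

```text
time_s: 32.35
ee_pos: [0.477, -0.2601, 0.0153]
eef_rot: [-3.141, 0.003, 2.865]
force: [-0.2, -0.1, -0.6]
grip_width: 0.055
```

servo_tool(moves=[[[0,0,0,0,0,0.001,0.5],[0,0,0,0,0,0.002,0.5],[0,0,0,0,0,0.003,0.5],[0,0,0,0,0,0.004,0.5],[0,0,0,0,0,0.004,0.5]]])

```text
time_s: 32.77
ee_pos: [0.477, -0.2601, 0.0132]
eef_rot: [-3.141, 0.003, 2.865]
force: [1.0, -0.3, -0.6]
grip_width: 0.0547
```

servo_tool(moves=[[[0,0,0,0,0,0.001,0.5],[0,0,0,0,0,0.002,0.5],[0,0,0,0,0,0.003,0.5],[0,0,0,0,0,0.003,0.5]]])

```text
time_s: 33.1
ee_pos: [0.477, -0.2601, 0.0116]
eef_rot: [-3.141, 0.003, 2.865]
force: [-0.5, 0.8, -0.8]
grip_width: 0.0552
```

servo_tool(moves=[[[0,0,0,0,0,0.001,0.5],[0,0,0,0,0,0.002,0.5],[0,0,0,0,0,0.002,0.5]]])

```text
time_s: 33.35
ee_pos: [0.4769, -0.26, 0.0105]
eef_rot: [-3.141, 0.002, 2.865]
force: [-0.4, -0.3, -1.5]
grip_width: 0.0548
```

servo_tool(moves=[[[0,0,0,0,0,0.001,0.5],[0,0,0,0,0,0.002,0.5],[0,0,0,0,0,0.002,0.5]]])

```text
time_s: 33.6
ee_pos: [0.4769, -0.2601, 0.0094]
eef_rot: [-3.141, 0.002, 2.865]
force: [-0.2, -0.1, -1.3]
grip_width: 0.0547
```

```bash
python3 -c "
from h import *
plan([.4765,-.26,.015],2.87)
c=camera('side');x0,y0=(250,210)
cv2.imwrite(f'pics/side23.png',cv2.resize(c['color'][y0:y0+75,x0:x0+75],None,fx=8,fy=8,interpolation=cv2.INTER_CUBIC)[:,:,::-1])"
```

```text
row [-0.0002  0.0015 -0.003 ] [ 0.0007 -0.0001 -0.0112] q6 -1.862 pos [ 0.4769 -0.2601  0.0094] rot [-3.141e+00  2.000e-03  2.865e+00] F [-0.2 -0.1 -1.3] w 0.0547 t 33.6
```

View pics/side23.png

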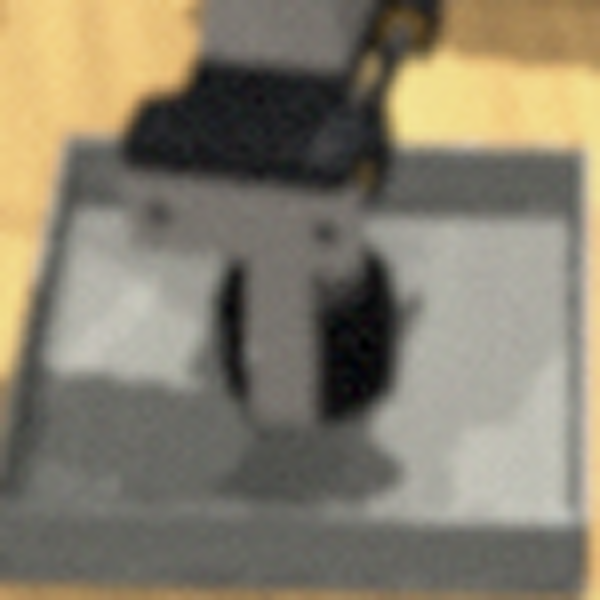

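servo_tool(moves=[[[0,0,0,0,0,0.001,0.5],[0,0,0,0,0,0.002,0.5],[0,0,0,0,0,0.002,0.5]]])

```text
time_s: 33.9
ee_pos: [0.4768, -0.26, 0.0083]
eef_rot: [-3.141, 0.002, 2.865]
force: [0.4, -0.4, -0.6]
grip_width: 0.0549
```

servo_tool(moves=[[[0,0,0,0,0,0.001,0.5],[0,0,0,0,0,0.002,0.5],[0,0,0,0,0,0.002,0.5]]])

```text
time_s: 34.15
ee_pos: [0.4768, -0.26, 0.0072]
eef_rot: [-3.141, 0.002, 2.865]
force: [0.9, 0.7, -0.7]
grip_width: 0.0548
```

servo_tool(moves=[[[0,0,0,0,0,0.001,0.5],[0,0,0,0,0,0.0015,0.5],[0,0,0,0,0,0.0015,0.5]]])

```text
time_s: 34.4
ee_pos: [0.4768, -0.26, 0.0064]
eef_rot: [-3.141, 0.002, 2.865]
force: [0.7, 0.3, -0.9]
grip_width: 0.0549
```

servo_tool(moves=[[[0,0,0,0,0,0.0005,0.5],[0,0,0,0,0,0.001,0.5],[0,0,0,0,0,0.001,0.5]]])

```text
time_s: 34.65
ee_pos: [0.4769, -0.26, 0.0061]
eef_rot: [-3.141, 0.002, 2.865]
force: [-1.0, 0.4, 3.4]
grip_width: 0.0546
```

Fz rose to +3.4 N, so the cap is on the floor. I'll release slowly.

servo_tool(moves=[[[0,0,0,0,0,0,0.45],[0,0,0,0,0,0,0.42],[0,0,0,0,0,0,0.41],[0,0,0,0,0,0,0.4],[0,0,0,0,0,0,0.38],[0,0,0,0,0,0,0.34],[0,0,0,0,0,0,0.28],[0,0,0,0,0,0,0.2],[0,0,0,0,0,0,0.1],[0,0,0,0,0,0,0.05]]], squeeze=3)

```text
time_s: 35.48
ee_pos: [0.4769, -0.26, 0.0062]
eef_rot: [-3.141, 0.002, 2.865]
force: [-0.0, -0.3, 0.6]
grip_width: 0.0839
```

servo_tool(moves=[[[0,0,0,0,0,-0.01,0],[0,0,0,0,0,-0.03,0],[0,0,0,0,0,-0.06,0],[0,0,0,0,0,-0.1,0],[0,0,0,0,0,-0.16,0],[0,0,0,0,0,-0.22,0],[0,0,0,0,0,-0.28,0],[0,0,0,0,0,-0.34,0],[0,0,0,0,0,-0.4,0],[0,0,0,0,0,-0.46,0],[0,0,0,0,0,-0.5,0],[0,0,0,0,0,-0.5,0]]])

```text
time_s: 36.48
ee_pos: [0.4772, -0.2603, 0.2617]
eef_rot: [-3.139, 0.01, 2.865]
force: [-0.3, -0.5, 0.7]
grip_width: 0.0939
```

```bash
python3 -c "
from h import *
plan([.36,-.1,.26],2.87)
for n in('side','top'):
  c=camera(n);cv2.imwrite(f'pics/{n}24.png',c['color'][:,:,::-1])"
```

```text
row [-0.0016  0.0061 -0.0029] [ 3.129e-01  2.445e-01 -1.000e-04] q6 -1.862 pos [ 0.4772 -0.2603  0.2617] rot [-3.139  0.01   2.865] F [-0.3 -0.5  0.7] w 0.0939 t 36.48
```

View pics/side24.png

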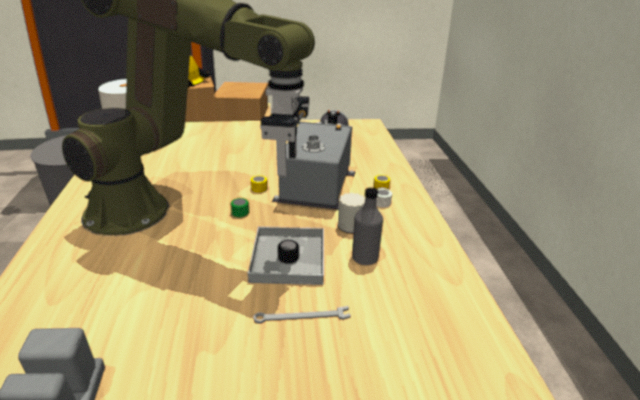

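The cap stands upright in the tray at (288,251), the neck at (314,141) is bare, and the bystanders haven't moved. I'll move the arm aside so the top camera can see the tray.

servo_tool(moves=[[[0,0,0,0.04,0.03,0,0],[0,0,0,0.09,0.07,0,0],[0,0,0,0.14,0.11,0,0],[0,0,0,0.19,0.15,0,0],[0,0,0,0.24,0.19,0,0],[0,0,0,0.28,0.22,0,0],[0,0,0,0.31,0.24,0,0],[0,0,0,0.31,0.24,0,0],[0,0,0,0.31,0.24,0,0]]])

```text
time_s: 37.33
ee_pos: [0.3595, -0.1016, 0.2558]
eef_rot: [-3.141, 0.003, 2.866]
force: [0.3, -0.5, -0.1]
grip_width: 0.0939
```

```bash
python3 -c "
from h import *
for n in('side','top'):
  c=camera(n);cv2.imwrite(f'pics/{n}25.png',c['color'][:,:,::-1])
  if n=='side':cv2.imwrite('pics/fin.png',cv2.resize(c['color'][225:290,245:330],None,fx=7,fy=7,interpolation=cv2.INTER_CUBIC)[:,:,::-1])"
```

```text
(no output)
```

View pics/top25.png

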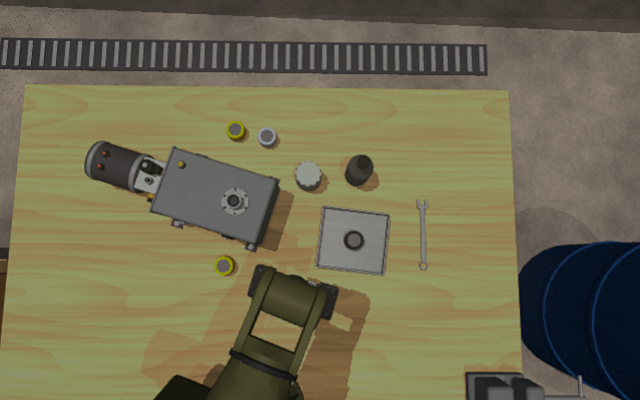

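View pics/fin.png

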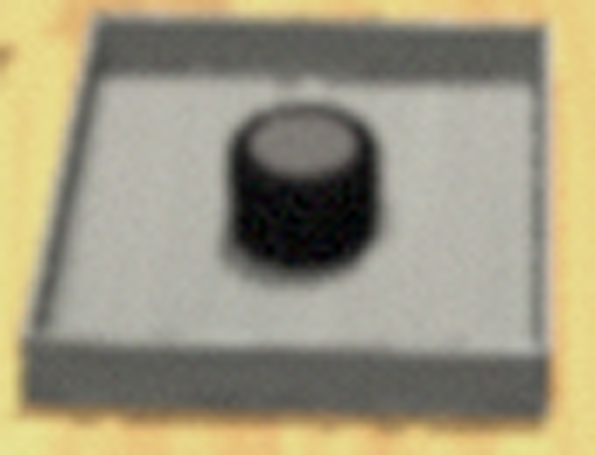

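The cap sits flat and upright in the middle of the tray, at top (354,240). The filter (309,176), bottle (359,170) and spanner (422,235) are where they were.

```bash
python3 -c "
from station import hand_in
print(hand_in())"
```

```text
the job is handed in; nothing more can be done
None
```

I unscrewed the black filler cap and set it upright in the middle of the parts tray. The job is handed in, and the run took about 37 s of the 72 s allowed.

- **Unscrewing:** I centred the fingers on the cap with soft 3 N closes at two angles. I then turned it about 600° in three grips at 15 N, following it up at about 8 mm per turn. The force readings during the turning stayed under about 4 N. I took it as free at about 585°, later than the stated turn and a half, when the torque vanished and only its own weight was left on the wrist.
- **Setting down:** I lifted it straight up, carried it above the bottle's height and lowered it by feel. It touched the tray floor at about 3.4 N, and I released it slowly.
- **Last checks:** both cameras show the neck bare and the cap flat and right way up on the tray floor. The filter, bottle, spanner and the look-alikes in view were where they started. The arm was clear of everything, about 0.25 m above the bench. The green look-alike was hidden behind the arm in the last top view, but the side view taken after the release shows it unmoved.
- **Small disagreement:** the finger opening read 55 mm during the later grips instead of 54 mm, so the cap probably tilted slightly within its play on the neck. The two cameras put the tray centre about 5 mm apart in y, which made no difference to the placing.

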